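# Set out the reagent vessels for a plate run

### The arm

A 7-joint arm with a two-finger parallel gripper is mounted at the origin on the work surface. World frame = base frame: x ahead of the robot, y to its left, z up, the work surface at z = 0. Lengths are in m, angles in rad, forces in N, time in s.
With the tool pointing down it reaches from about 0.4 to 0.85 m from the base axis. Payload 4.5 kg.
Tool frame: the origin (TCP) lies midway between the tips of the shut fingers; the grasp point (between the pads) lies 19 mm behind it; z points along the fingers, x is the direction in which the jaws open and shut, and the axes are right-handed (so a half turn about z gives the same grasp; the last joint's range is limited). The gripper opens to 88 mm and grips with 3 to 60 N. Pads are 18 mm wide; open, the fingers measure 123 mm over their backs; the gripper's body (75 mm by 187 mm) begins 45 mm behind the grasp point.
Start: joints at [-1.313, 0.689, -0.195, 1.565, 0.157, 0.902, -0.215], TCP at [0.139, 0.609, 0.239] pointing down, gripper open.
Joint ranges: [-3.01, 3.01], [-0.46, 2.08], [-1.47, 1.51], [0.13, 2.56], [-1, 4.14], [0.04, 2.09], [-2.66, 2.66]. Speed limits (rad/s): [2.57, 2.57, 3.14, 3.14, 3.14, 3.14, 3.14].

### API

Orientations are given as a unit quaternion [x, y, z, w].
In Python, from plant import r gives the robot as it stands. The module is installed in compiled form; this text tells all that it offers.
- The arm moves only by the tool play_rows, never from a script. Its argument "increments" is a list of rows, each a list of 7 numbers: the opening, from 0 (shut) to 1 (fully open), then the shift along the tool's x, y, z in mm, then the turn, a rotation vector about the tool's x, y, z in rad. In form: [[hand, dx, dy, dz, wx, wy, wz], ...]. A call has exactly 8 rows; each row shifts and turns the pose as measured when the row begins, along the tool's axes as they then stand; what a row does not reach is not made up. A row lasts 1/8 s, in which the tool goes at most 62.5 mm and 10.7 degrees, less where a joint would pass 70% of its speed; a pose out of reach is approached as far as the arm can. A call is refused whole if a number of a shift passes 62.5 or a number of a turn 0.188, either way. A call with a gripper value outside its range is refused whole. The fingers move at their own pace and stop on an object; "grip_force" is the grip in N (left out, the last holds). Time passes only in rows, so rows that do not move let the fingers close, or fill a call up. It gives the time, the measured TCP pose, the force and the opening at its end, in the units of the state.
- r.get_state(): the state, without advancing time (a new reading comes with each control period).
- r.snapshot(name): name is "side" or "top"; returns the picture (400x640x3 uint8, red, green, blue); there is no depth.
- r.get_calibration(name): a dict with "fx", "fy", "cx", "cy" (pixels), "dist" ([k1, k2, p1, p2, k3] as OpenCV has them; the pictures are not rectified), "R" (3x3) and "t" (3): a world point X has camera coordinates R X + t. Camera axes: x right, y down, z forward; pixel columns grow to the right and rows downward; lengths in m; the calibration is good to about 2 mm. A picture is of the moment at which its call begins. get_calibration takes no time and is no camera call.
- r.finish_job(): hands the job in, once; it reports no verdict.
The state is a dict: "clock": time; "q": joint angles; "qd": joint speeds; "joint_torque": joint torques, N m; "tool_pos": TCP position; "eef_rot": TCP orientation; "contact_force": force on the tool from outside, world axes, zero at the start; "moment": the same for the moment, N m; "opening": opening from 0.0 (shut) to 1.0 (fully open).
Only numpy, scipy, OpenCV 4.12 (cv2) and the standard library are available. Lean on these libraries where they do the work, as an engineer would, in place of code of your own. Each camera call takes 0.05 s, during which the arm holds its last target.

### The job

Put each of the four white vessels into the holder that fits it: the square bottle, the small jar and the open trough each down flat inside the rim of its own tray (square, round, long), and the round bottle pushed down between the jaws of the spring clip until it snaps in and stands fully home on the clip's floor. Keep the vessels upright, set them down without dropping them, and leave the well plate and the amber bottle where they are.

Things in the scene. Friction and masses are not known exactly. Their poses are not given: they have to be found in the camera images.
- bottle_mid (a point): The round bottle: white plastic, 54 mm across, 110 mm tall; grey screw cap 36 mm across from 84 to 110 mm up; body side straight from 29 to 68 mm up. Near the foot a waist (21 mm up, 4.5 mm deep) for the clip's jaws, which its foot (42 mm across) meets about 19 mm before it is home. Loose, 0.16 kg; may topple if let go on the jaws. The point is on its axis, half-way up (55 mm above the underside); z up.
- square_mid (a point): The square bottle: white plastic body 46 x 46 mm and 66 mm high, with a grey round cap 34 mm across on top, 90 mm tall in all. Loose, about 0.15 kg. The point is on its axis, half-way up (45 mm above the underside); x and y are square to its sides, z up. It belongs in the square tray.
- jar_mid (a point): The small jar: round, white, 34 mm across with a grey lid 36 mm across (lid from 46 mm up to the top), 66 mm tall. Loose, about 0.08 kg. The point is on its axis, half-way up (33 mm above the underside); z up. It belongs in the round tray.
- trough_mid (a point): The reagent trough: open white plastic box 110 mm long (its x), 42 mm wide (its y), 56 mm tall, walls 4 mm thick. Loose, about 0.12 kg; to be gripped across its width. The point is at its centre, half-way up (28 mm above the underside); z up. It belongs in the long tray.
- clip: Fixed spring clip for the round bottle: grey metal base 124 (x) x 84 mm (y), floor 4 mm above the bench, 14 mm walls on the y sides, 34 mm end plates in x. Two steel jaws, bars 40 mm long along y, 12 mm thick, 25 mm above the bench, are 47 mm apart in x and yield outward on springs. Push the bottle straight down: 6 to 15 N to pass the jaws, then they pull it home. Origin: middle, at bench height.
- square_nest: The square tray, fixed: grey metal, a recess 62 x 62 mm inside, rim 6 mm thick and 12 mm high above the bench, floor 4 mm above the bench. Origin at the middle, on the bench; x and y square to its sides, z up.
- round_nest: The round tray, fixed: grey metal, a round recess 50 mm across inside, rim 6 mm thick and 12 mm high above the bench, floor 4 mm above the bench. Origin at the middle, on the bench; z up.
- long_nest: The long tray, fixed: grey metal, a recess 126 mm long (its x) by 58 mm wide (its y) inside, rim 6 mm thick and 12 mm high above the bench, floor 4 mm above the bench. Origin at the middle, on the bench; z up.
- microplate: Bystander, to be left alone: a loose flat white well plate, 127 (x) x 85 mm (y), 14 mm thick. Origin: centre of its underside.
- amber_bottle: Bystander, to be left alone: a loose amber glass bottle with a black cap, 48 mm across, 110 mm tall. Origin: centre of its underside.
Mind the look-alikes: they are no part of the job. Leave any blue or green look-alike of the square_nest alone. What is shaped like the part that bears bottle_mid but blue is not meant.

How it is judged:
At the end, for the whole second after the job is handed in: Each vessel rests upright (within 0.08 rad) and still on the floor of its own holder: its underside within 3 mm of the floor's height, its centre within 15 mm of the tray's middle (10 mm for the round bottle in the clip) (horizontal distance between bottle_mid and clip below 0.01 m and z of bottle_mid in the frame of clip between 0.056 and 0.062 m and angle between each of bottle_mid, square_mid, jar_mid, trough_mid's own z axis and vertical below 0.08 rad and linear speed of each of bottle, square, jar, trough below 0.02 m/s and horizontal distance between square_mid and square_nest below 0.015 m and z of square_mid in the frame of square_nest between 0.046 and 0.052 m and horizontal distance between jar_mid and round_nest below 0.015 m and z of jar_mid in the frame of round_nest between 0.034 and 0.04 m and horizontal distance between trough_mid and long_nest below 0.015 m and z of trough_mid in the frame of long_nest between 0.029 and 0.035 m); the robot touches nothing.
It fails at once if a vessel is tipped over or far from upright (more than 34 degrees) (angle between any of bottle_mid, square_mid, jar_mid, trough_mid's own z axis and vertical above 0.6 rad).
It fails at once if the well plate is knocked out of its place (more than 30 mm) (distance of microplate from where it was at the start of the episode above 0.03 m).
It fails at once if the amber bottle is knocked out of its place (more than 30 mm) (distance of amber_bottle from where it was at the start of the episode above 0.03 m).
It fails at once if a vessel is dropped (falls free of the fingers, faster than 0.6 m/s: about 20 mm or more; the round bottle's own snap into the clip does not count) ((linear speed of bottle above 0.6 m/s and contact force between the fingers and bottle below 0.1 N and z of bottle_mid in the frame of clip above 0.075 m) or (linear speed of square above 0.6 m/s and contact force between the fingers and square below 0.1 N) or (linear speed of jar above 0.6 m/s and contact force between the fingers and jar below 0.1 N) or (linear speed of trough above 0.6 m/s and contact force between the fingers and trough below 0.1 N)).
It also fails if it takes over 104 s, if anything falls off the work surface, if the arm or the gripper's body presses on something with over 40 N, if the wrist force passes 120 N, or if a joint passes its speed limit or range.

## Working session

There is one attempt and no reset: what is moved stays moved. The work goes in short steps, Python scripts to look and compute and a tool call to move; the robot and the scene stay as the last step left them, time stands still between calls to the robot, and variables do not carry over. Pictures are saved under pics/ and viewed, and the job is handed in when it is done.

Besides the shell and the picture viewer there is one more tool, called after "Request:" as name(argument=value, ...) on one line, values as JSON. play_rows: Moves the arm, as the interface text tells. Its arguments: {"type":"object","properties":{"increments":{"type":"array"},"grip_force":{"type":"number"}},"required":["increments"]}

```bash
mkdir -p pics
python3 - <<'E'
from plant import r
import cv2
for n in("top","side"):
    im=r.snapshot(n); cv2.imwrite(f"pics/{n}0.png",im[:,:,::-1])
    c=r.get_calibration(n); print(n,{k:(v if not hasattr(v,'tolist') else v.tolist()) for k,v in c.items()})
s=r.get_state(); print(s)
E
```

```text
top {'fx': 432.2284699966922, 'fy': 432.2284699966922, 'cx': 322.1893197633413, 'cy': 198.5334072542572, 'dist': [-0.06087491413372688, 0.0, 0.0, 0.0, 0.0], 'R': [[-0.008844330172806749, -0.9999535016136504, -0.0038434924734920186], [-0.996241318792913, 0.00914258063581951, -0.08613737835037107], [0.08616851254113542, 0.003067218596211674, -0.9962758551809489]], 't': [-0.013998950955539987, 0.5894633378211112, 1.2239245469626618]}
side {'fx': 362.95086992935774, 'fy': 362.95086992935774, 'cx': 318.8813272169682, 'cy': 205.22230969928412, 'dist': [0.011490706897978098, 0.0, 0.0, 0.0, 0.0], 'R': [[-0.850177700541577, -0.5264302442525074, 0.008311163461401731], [-0.4231025034440291, 0.673739713303461, -0.6058540008097373], [0.31334030873992585, -0.5186000353393887, -0.7955324344517656]], 't': [0.48815663569294837, 0.28522351046947897, 0.8623338867206114]}
{'clock': 0.1, 'q': array([-1.31320987,  0.68987958, -0.19450573,  1.56622035,  0.15733048,
        0.90249873, -0.21509833]), 'qd': array([ 0.00182887, -0.00393616, -0.00095155, -0.0018432 , -0.00120046,
       -0.00078812, -0.00104356]), 'joint_torque': array([-4.09225162e-03, -5.28496921e+01, -1.27171721e+00, -1.53836900e+01,
       -5.25436399e-02,  1.99527909e-03,  5.64465859e-05]), 'tool_pos': array([0.13863627, 0.60886106, 0.23800793]), 'eef_rot': array([ 7.81614078e-01,  6.23761799e-01, -5.80440161e-04,  5.60248720e-04]), 'contact_force': array([0.6675074 , 0.10066666, 0.01541936]), 'moment': array([ 0.02866131,  0.03845214, -0.05902791]), 'opening': 0.9987145939056142}
```

View pics/top0.png

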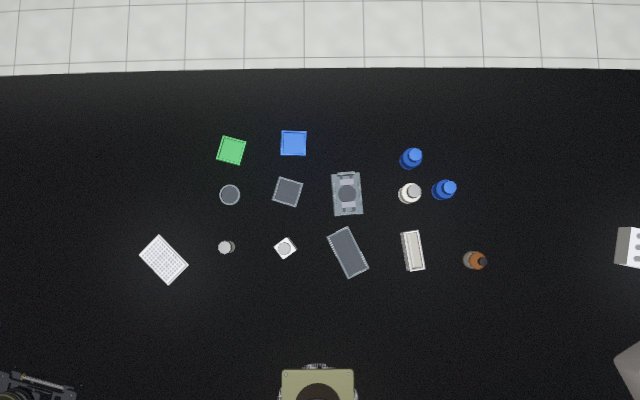

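View pics/side0.png

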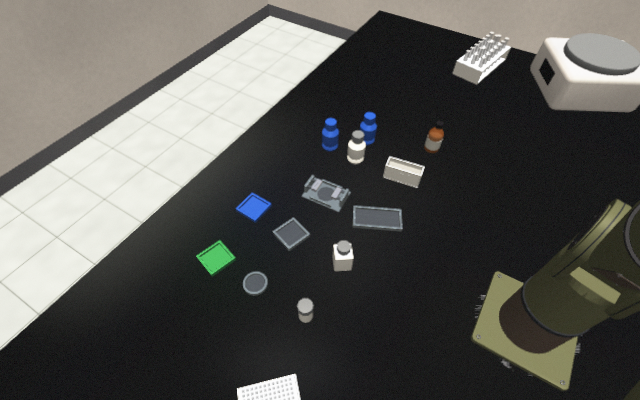

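```bash
cat > h.py <<'E'
import numpy as np, cv2, json, os
from plant import r
def cal(n):
    c=r.get_calibration(n); K=np.array([[c['fx'],0,c['cx']],[0,c['fy'],c['cy']],[0,0,1]])
    return K,np.array(c['dist']),np.array(c['R']),np.array(c['t'])
def ray(n,uv):
    K,d,R,t=cal(n); p=cv2.undistortPoints(np.array(uv,float).reshape(-1,1,2),K,d).reshape(-1,2)
    return -R.T@t, np.c_[p,np.ones(len(p))]@R
def plane(n,uv,z):
    o,D=ray(n,uv); return (o+D*((z-o[2])/D[:,2])[:,None])
def proj(n,X):
    K,d,R,t=cal(n); return cv2.projectPoints(np.array(X,float).reshape(-1,1,3),cv2.Rodrigues(R)[0],t,K,d)[0].reshape(-1,2)
E
python3 - <<'E'
import cv2
t=cv2.imread('pics/top0.png'); s=cv2.imread('pics/side0.png')
cv2.imwrite('pics/t_crop.png',cv2.resize(t[120:300,200:440],(800,600),interpolation=cv2.INTER_CUBIC))
cv2.imwrite('pics/t_crop2.png',cv2.resize(t[120:300,300:500],(667,600),interpolation=cv2.INTER_CUBIC))
cv2.imwrite('pics/s_crop.png',cv2.resize(s[110:335,190:470],(784,600),interpolation=cv2.INTER_CUBIC))
E
```

```text
(no output)
```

View pics/t_crop.png

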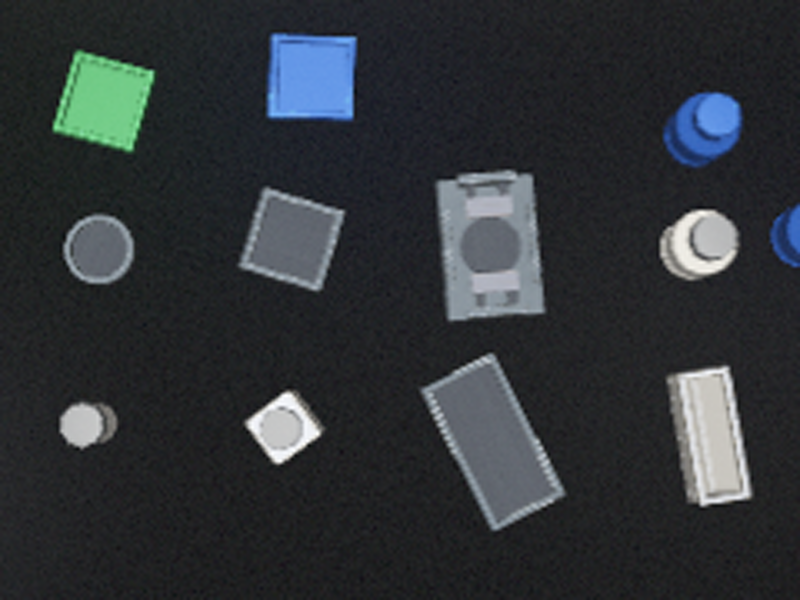

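View pics/t_crop2.png

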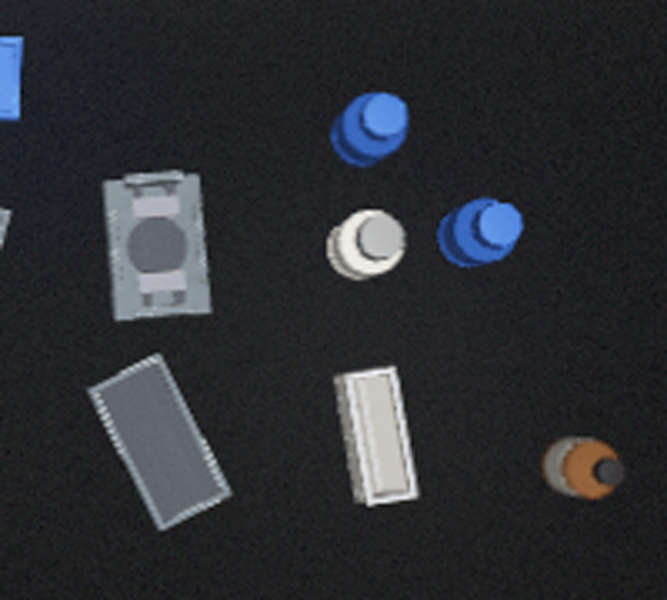

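View pics/s_crop.png

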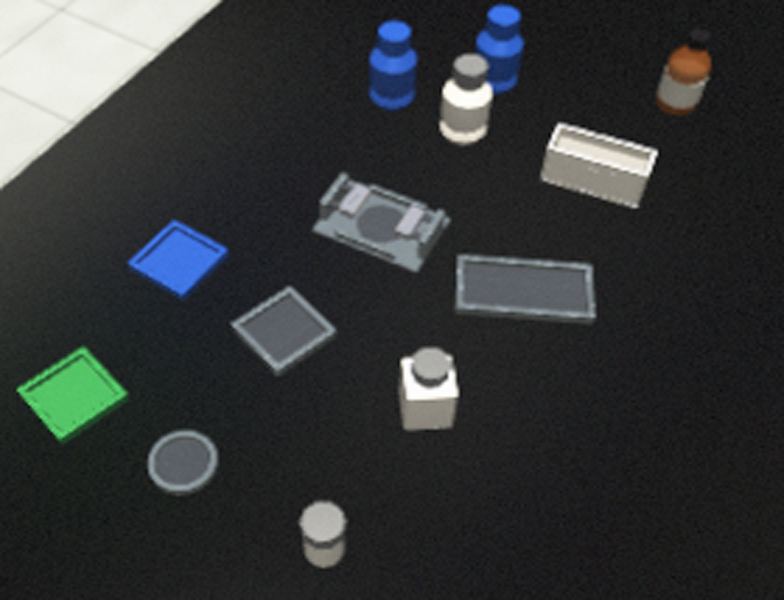

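Run:
```python
from h import *
im=cv2.imread('pics/top0.png'); g=cv2.GaussianBlur(im,(3,3),0)
G=cv2.resize(im,None,fx=4,fy=4,interpolation=cv2.INTER_CUBIC); G=cv2.GaussianBlur(G,(5,5),0)
gray=cv2.cvtColor(G,cv2.COLOR_BGR2GRAY); hsv=cv2.cvtColor(G,cv2.COLOR_BGR2HSV)
m=(gray>55).astype(np.uint8)
n,l,st,c=cv2.connectedComponentsWithStats(m)
for i in range(1,n):
    x,y,w,h,a=st[i]
    if a<1500 or y/4<100 or y/4>330: continue
    print(i,(st[i]/4).round(1)[:4],a/16,c[i].round(0)/4, 'sat',hsv[l==i,1].mean().round(0))
for nm,p in dict(jarlid=(85,424),jarside=(110,424),sqcap=(280,428),sqtop=(265,420),sqside=(315,410),rim=(70,250),floor=(98,250),sqrim=(250,230),sqfl=(290,240),clipfl=(490,245),clipb=(455,290),jaw=(490,206),btop=(712,240),bbody=(685,245),bside=(665,260),trin=(712,430),trrim=(690,400),trside=(680,420)).items():
    u=200+p[0]*240/800; v=120+p[1]*180/600
    print(nm,im[int(v),int(u)])
```

```text
117 [279.8 129.8  27.5  26.5] 663.375 [293.25 143.  ] sat 146.0
118 [215.5 134.8  31.2  31.2] 669.5625 [231.   150.25] sat 114.0
119 [402.2 147.5  20.5  20. ] 315.875 [412.5 157. ] sat 167.0
121 [330.2 170.8  33.8  46. ] 1302.125 [347.  193.5] sat 28.0
122 [271.2 175.8  32.5  32. ] 691.6875 [287.5  191.75] sat 32.0
123 [435.8 179.2  21.5  19.8] 310.4375 [446.25 188.75] sat 167.0
124 [397.8 182.5  24.5  22. ] 412.3125 [409.75 193.25] sat 7.0
125 [218.8 184.   21.8  21.5] 369.1875 [229.75 194.75] sat 30.0
128 [325.8 225.8  44.2  53.8] 1242.8125 [347.75 252.5 ] sat 29.0
129 [613.2 226.2  26.8  43.2] 984.1875 [627.75 247.5 ] sat 10.0
130 [399.5 229.2  26.8  43. ] 828.0625 [412.75 250.75] sat 9.0
131 [138.2 233.8  51.2  52.5] 1382.9375 [163.5  259.75] sat 7.0
132 [273.  236.8  24.8  23. ] 333.875 [285.25 248.  ] sat 5.0
133 [217.5 240.2  18.   14.8] 200.75 [226.25 247.25] sat 4.0
134 [462.5 251.   24.   18.8] 337.4375 [474.25 260.25] sat 93.0
jarlid [194 195 194]
jarside [112 118 120]
sqcap [199 199 198]
sqtop [198 198 197]
sqside [43 40 39]
rim [68 70 64]
floor [108 100  94]
sqrim [128 122 113]
sqfl [111 102  98]
clipfl [114 106 101]
clipb [161 152 141]
jaw [184 175 173]
btop [189 188 188]
bbody [226 233 236]
bside [146 153 153]
trin [192 198 201]
trrim [178 183 186]
trside [125 131 132]
```

```bash
cat > meas.py <<'E'
from h import *
def up(im):
    G=cv2.resize(im,None,fx=4,fy=4,interpolation=cv2.INTER_CUBIC); G=cv2.GaussianBlur(G,(5,5),0)
    return cv2.cvtColor(G,cv2.COLOR_BGR2GRAY)
def comp(gray,lo,hi,uv):
    m=((gray>lo)&(gray<=hi)).astype(np.uint8)*255
    m=cv2.morphologyEx(m,cv2.MORPH_OPEN,np.ones((5,5)))
    n,l,st,c=cv2.connectedComponentsWithStats(m)
    i=l[int(uv[1]*4),int(uv[0]*4)]
    cs,_=cv2.findContours((l==i).astype(np.uint8),cv2.RETR_EXTERNAL,cv2.CHAIN_APPROX_NONE)
    c=max(cs,key=cv2.contourArea)
    return (c.reshape(-1,2)+.5)/4-.5
def rect(cam,c,z):
    P=plane(cam,c,z)[:,:2]; h=(P*1000).astype(np.float32)
    r_=cv2.minAreaRect(h); return np.round(r_[0],1),np.round(r_[1],1),round(r_[2],1)
def circ(cam,c,z):
    P=(plane(cam,c,z)[:,:2]*1000).astype(np.float32)
    e=cv2.fitEllipse(P); return np.round(e[0],1),np.round(e[1],1)
E
python3 - <<'E'
from meas import *
T=up(cv2.imread('pics/top0.png')); S=up(cv2.imread('pics/side0.png'))
def tp(p): return (200+p[0]*.3,120+p[1]*.3)
def sp(p): return (190+p[0]*280/784,110+p[1]*225/600)
for cam,I in(('top',T),('side',S)):
    f=tp if cam=='top' else sp
    d=dict(top=dict(sq=(291,240),rd=(98,250),lg=(490,440),clip=(460,290),jar=(85,424),sqb=(262,425),tr=(712,430),bot=(712,240)),
      side=dict(sq=(283,328),rd=(183,462),lg=(525,290),clip=(380,222),jar=(323,523),sqb=(412,395),tr=(600,175),bot=(470,72)))[cam]
    for k in d: d[k]=f(d[k])
    print(cam)
    for k in('sq','lg','clip'):
        for z in (0,.012): print(k,z,rect(cam,comp(I,58,255,d[k]),z))
    print('rd',[circ(cam,comp(I,58,255,d['rd']),z) for z in(0,.012)])
    print('jar',[circ(cam,comp(I,L,255,d['jar']),.066) for L in (150,165)])
    print('sqb',[rect(cam,comp(I,L,255,d['sqb']),.066) for L in (120,160)])
    print('tr',[rect(cam,comp(I,L,255,d['tr']),.056) for L in (150,160)])
    print('bot',[circ(cam,comp(I,*L,d['bot']),.110) for L in ((150,206),(150,212))])
E
```

```text
top
sq 0 (array([614. ,  84.3]), array([79.5, 78.1]), 72.5)
sq 0.012 (array([612.8,  83.3]), array([78.8, 77.4]), 72.5)
lg 0 (array([433.8, -91.5]), array([143.7,  75.6]), 27.2)
lg 0.012 (array([434.3, -90.8]), array([142.4,  74.9]), 27.2)
clip 0 (array([607.6, -91. ]), array([131.6,  88.9]), 4.1)
clip 0.012 (array([606.4, -90.4]), array([130.4,  88. ]), 4.1)
rd [(array([606.5, 256.1]), array([63.3, 64.2])), (array([605.3, 253.4]), array([62.7, 63.6]))]
jar [(array([452.7, 254.8]), array([33. , 33.1])), (array([452.8, 254.7]), array([31.9, 32.2]))]
sqb [(array([449.5,  85.9]), array([47. , 48.4]), 36.4), (array([449.4,  86.2]), array([45.5, 46.2]), 36.6)]
tr [(array([ 438.9, -274. ]), array([111.3,  45.7]), 8.2), (array([ 438.9, -274. ]), array([110.8,  44.8]), 8.5)]
bot [(array([ 602.1, -267.7]), array([32.7, 37. ])), (array([ 602.3, -267.6]), array([32.5, 38. ]))]
side
sq 0 (array([617.7,  78.6]), array([81.3, 82.8]), 72.5)
sq 0.012 (array([612.8,  84.7]), array([80.1, 81.6]), 72.5)
lg 0 (array([436.7, -97.2]), array([144.3,  81.5]), 26.6)
lg 0.012 (array([434.3, -88.6]), array([142.2,  80.4]), 26.6)
clip 0 (array([614.2, -96.9]), array([142.6,  97.1]), 4.0)
clip 0.012 (array([609.3, -88.3]), array([140.6,  95.7]), 4.0)
rd [(array([610.5, 250.9]), array([63.9, 66.5])), (array([605.6, 254.6]), array([63. , 65.6]))]
jar [(array([453.8, 255.7]), array([32.3, 32.3])), (array([453.7, 255.8]), array([30.9, 31.2]))]
sqb [(array([444.2,  96.8]), array([49.2, 83.3]), 33.9), (array([451.6,  86.1]), array([47.2, 54.2]), 35.4)]
tr [(array([ 912., -253.]), array([2680.1, 1723.6]), 32.0), (array([ 753. , -355.4]), array([3048.1, 1733. ]), 32.3)]
bot [(array([ 602.3, -267.7]), array([30.1, 30.8])), (array([ 602.3, -267.7]), array([30.1, 30.8]))]
```

```bash
cat > plan.py <<'E'
import sys
from h import *
from scipy.spatial.transform import Rotation as Rt
def R_of(yawdeg):
    a=np.deg2rad(yawdeg); x=np.array([np.cos(a),np.sin(a),0]); z=np.array([0,0,-1.]); return Rt.from_matrix(np.c_[x,np.cross(z,x),z])
def plan(x,y,z,yaw,n):
    "target mm/deg, n rows -> suggested increments"
    s=r.get_state(); p=s['tool_pos']*1000; R=Rt.from_quat(s['eef_rot'])
    T=R_of(yaw); w=(R.inv()*T).as_rotvec(); t=np.array([x,y,z])
    step=Rt.from_rotvec(w/n)
    print('pos',p.round(1),'yaw',round(np.degrees(np.arctan2(*R.as_matrix()[1::-1,0])),1),'open',round(s['opening'],3),'F',s['contact_force'].round(1),'t',round(s['clock'],2),'q7',s['q'][6].round(2))
    print('first',np.round(R.inv().apply((t-p)/n),1),'dist',np.linalg.norm(t-p).round(0),'w/row',(w/n).round(4))
    for i in range(n):
        print(np.round(R.inv().apply((t-p)/n),1).tolist(),end=' '); R=R*step
    print()
if __name__=='__main__': a=list(map(float,sys.argv[1:])); plan(*a[:4],int(a[4]))
E
python3 - <<'E'
from meas import *
T=up(cv2.imread('pics/top0.png')); S=up(cv2.imread('pics/side0.png'))
def tp(p): return (200+p[0]*.3,120+p[1]*.3)
def sp(p): return (190+p[0]*280/784,110+p[1]*225/600)
for cam,I,ps in(('top',T,[tp((490,206)),tp((490,283))]),('side',S,[sp((355,198)),sp((409,220))])):
  for L in(150,160,165):
    q=[rect(cam,comp(I,L,255,p),.031) for p in ps]; print(cam,L,q,(q[0][0]+q[1][0])/2)
for nm,uv,z in(('blue1',(416,155),.11),('blue2',(449.5,187),.11),('amber',(481.5,261),.11),('plate',(163.5,259.7),.014)): print(nm,plane('top',[uv],z).round(3))
K,d,R,t=cal('top'); print(-R.T@t)
# clip base near corners at z=0
for p in((450,320),(545,313),(437,182),(533,175)): print(plane('top',[tp(p)],0.0).round(4), plane('top',[tp(p)],0.014).round(4))
E
python3 plan.py 453 255 150 77 8
```

```text
top 150 [(array([637.9, -89.2]), array([20.1, 43.4]), 2.0), (array([571.4, -93.6]), array([19.8, 44.9]), 4.9)] [604.65 -91.4 ]
top 160 [(array([638. , -89.6]), array([17.1, 40.6]), 1.3), (array([572.3, -93.7]), array([16.1, 41. ]), 4.9)] [605.15 -91.65]
top 165 [(array([638.1, -89.5]), array([16.3, 39.2]), 2.8), (array([572.4, -94. ]), array([15.7, 39.3]), 4.8)] [605.25 -91.75]
side 150 [(array([638.5, -88.7]), array([18.7, 40.2]), 4.4), (array([573.7, -95. ]), array([17.2, 43.8]), 5.4)] [606.1  -91.85]
side 160 [(array([638.5, -88.7]), array([17.2, 39.2]), 3.8), (array([573.2, -93.2]), array([15.4, 38.9]), 5.4)] [605.85 -90.95]
side 165 [(array([638.5, -88.8]), array([16.6, 38.1]), 3.8), (array([573., -93.]), array([14.6, 37.9]), 5.8)] [605.75 -90.9 ]
blue1 [[ 0.699 -0.276  0.11 ]]
blue2 [[ 0.61  -0.365  0.11 ]]
amber [[ 0.41  -0.445  0.11 ]]
plate [[0.416 0.445 0.014]]
[ 0.48166016 -0.02314156  1.2700875 ]
[[ 0.5396 -0.0564  0.    ]] [[ 0.539  -0.0561  0.014 ]]
[[ 0.545  -0.1403  0.    ]] [[ 0.5443 -0.139   0.014 ]]
[[ 0.6625 -0.0463  0.    ]] [[ 0.6605 -0.046   0.014 ]]
[[ 0.668  -0.1318  0.    ]] [[ 0.6659 -0.1306  0.014 ]]
pos [138.6 608.9 238. ] yaw 77.2 open 0.999 F [0.7 0.1 0. ] t 0.1 q7 -0.22
first [-34.4  48.1  11.1] dist 481.0 w/row [0.     0.0002 0.0004]
[-34.4, 48.1, 11.1] [-34.4, 48.1, 11.1] [-34.4, 48.2, 11.0] [-34.3, 48.2, 11.0] [-34.3, 48.2, 11.0] [-34.3, 48.2, 11.0] [-34.3, 48.2, 11.0] [-34.3, 48.2, 11.0]
```

Request:
play_rows(increments=[[0.7,-34,48,11,0,0,0],[0.7,-34,48,11,0,0,0],[0.7,-34,48,11,0,0,0],[0.7,-34,48,11,0,0,0],[0.7,-34,48,11,0,0,0],[0.7,-34,48,11,0,0,0],[0.7,-34,48,11,0,0,0],[0.7,-34,48,11,0,0,0]], grip_force=15)

```text
clock: 1.1
tool_pos: [0.4582, 0.2548, 0.1446]
eef_rot: [0.778, 0.628, -0.0, -0.002]
contact_force: [0.4, 1.0, 1.4]
opening: 0.702
```

```bash
python3 plan.py 453.2 255.2 100 77 4
```

```text
pos [458.2 254.8 144.6] yaw 77.9 open 0.702 F [0.4 1.  1.4] t 1.1 q7 0.46
first [-0.2 -1.2 11.1] dist 45.0 w/row [-0.001  -0.0006  0.0038]
[-0.2, -1.2, 11.1] [-0.2, -1.2, 11.1] [-0.2, -1.2, 11.1] [-0.2, -1.2, 11.1]
```

Request:
play_rows(increments=[[0.7,-0.4,-2.6,20,0,0,0.008],[0.7,-0.4,-2.4,20,0,0,0.008],[0.7,0,0,20,0,0,0],[0.7,0,0,20,0,0,0],[0.7,0,0,20,0,0,0],[0.7,0,0,18,0,0,0],[0.7,0,0,10,0,0,0],[0.7,0,0,0,0,0,0]])

```text
clock: 2.1
tool_pos: [0.4574, 0.2466, 0.01]
eef_rot: [0.788, 0.616, -0.002, -0.0]
contact_force: [-0.2, -0.6, 0.0]
opening: 0.699
```

```bash
python3 plan.py 453.2 255.2 15 77 1
```

```text
pos [457.4 246.6  10. ] yaw 76.0 open 0.699 F [-0.2 -0.6  0. ] t 2.1 q7 0.37
first [ 7.3 -6.2 -5. ] dist 11.0 w/row [-0.0032  0.0029 -0.0168]
[7.3, -6.2, -5.0]
```

Request:
play_rows(increments=[[0.7,7.3,-6.2,-5,0,0,-0.017],[0.7,0,0,0,0,0,0],[0.7,0,0,0,0,0,0],[0.7,0,0,0,0,0,0],[0.7,0,0,0,0,0,0],[0.7,0,0,0,0,0,0],[0.7,0,0,0,0,0,0],[0.7,0,0,0,0,0,0]])

```text
clock: 3.1
tool_pos: [0.454, 0.2563, 0.0173]
eef_rot: [0.782, 0.623, -0.0, -0.0]
contact_force: [-0.3, 0.4, -0.4]
opening: 0.702
```

```bash
python3 plan.py 453.2 255.2 15 77 1
```

```text
pos [454.  256.3  17.3] yaw 77.1 open 0.702 F [-0.3  0.4 -0.4] t 3.1 q7 0.37
first [-1.3 -0.5  2.3] dist 3.0 w/row [-0.0011  0.0003  0.0011]
[-1.3, -0.5, 2.3]
```

Request:
play_rows(increments=[[0.5,-1.3,-0.5,1,0,0,0],[0.3,0,0,0,0,0,0],[0,0,0,0,0,0,0],[0,0,0,0,0,0,0],[0,0,0,0,0,0,0],[0,0,0,-10,0,0,0],[0,0,0,-20,0,0,0],[0,0,0,-20,0,0,0]])

```text
clock: 4.1
tool_pos: [0.4522, 0.2544, 0.0672]
eef_rot: [0.782, 0.623, -0.002, -0.0]
contact_force: [1.4, 0.1, -1.4]
opening: 0.396
```

```bash
python3 plan.py 605.4 254.5 70 77 5
```

```text
pos [452.2 254.4  67.2] yaw 77.1 open 0.396 F [ 1.4  0.1 -1.4] t 4.1 q7 0.39
first [ 6.9 29.9 -0.7] dist 153.0 w/row [-0.0006  0.0006  0.0003]
[6.9, 29.9, -0.7] [6.9, 29.9, -0.6] [6.9, 29.9, -0.6] [6.9, 29.9, -0.6] [6.9, 29.9, -0.6]
```

Request:
play_rows(increments=[[0,5,25,0,0,0,0],[0,8,35,0,0,0,0],[0,8,35,0,0,0,0],[0,7,30,0,0,0,0],[0,5,18,0,0,0,0],[0,1.5,7,0,0,0,0],[0,0,0,0,0,0,0],[0,0,0,0,0,0,0]])

```text
clock: 5.1
tool_pos: [0.6083, 0.2538, 0.0725]
eef_rot: [0.782, 0.624, -0.002, -0.001]
contact_force: [-1.1, -1.0, 0.0]
opening: 0.396
```

```bash
python3 plan.py 605.4 254.5 24 77 4;python3 - <<'E'
from h import *
for n in("top","side"):
    im=r.snapshot(n)[:,:,::-1]; u,v=proj(n,[[.605,.2545,.05]])[0].astype(int)
    cv2.imwrite(f"pics/j1{n}.png",cv2.resize(im[max(v-50,0):v+50,u-60:u+60],(600,500),interpolation=cv2.INTER_CUBIC))
E
```

```text
pos [608.3 253.8  72.5] yaw 77.2 open 0.396 F [-1.1 -1.   0. ] t 5.1 q7 0.59
first [ 0.  -0.7 12.1] dist 49.0 w/row [-0.0009  0.0007  0.0008]
[0.0, -0.7, 12.1] [0.0, -0.7, 12.1] [0.0, -0.7, 12.1] [0.0, -0.7, 12.1]
```

View pics/j1side.png

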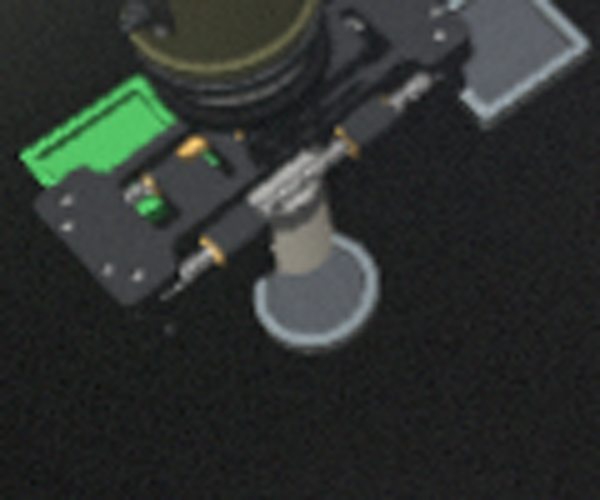

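Request:
play_rows(increments=[[0,0,-2.5,10,0,0,0],[0,0,0,12,0,0,0],[0,0,0,10,0,0,0],[0,0,0,8,0,0,0],[0,0,0,4,0,0,0],[0,0,0,0,0,0,0],[0,0,0,0,0,0,0],[0,0,0,0,0,0,0]])

```text
clock: 6.2
tool_pos: [0.6043, 0.2547, 0.0248]
eef_rot: [0.781, 0.624, -0.003, -0.001]
contact_force: [0.2, -0.7, -0.5]
opening: 0.398
```

```bash
python3 plan.py 605.4 254.5 20 77 4
```

```text
pos [604.3 254.7  24.8] yaw 77.3 open 0.398 F [ 0.2 -0.7 -0.5] t 6.2 q7 0.57
first [0.  0.3 1.2] dist 5.0 w/row [-0.0012  0.001   0.0011]
[0.0, 0.3, 1.2] [0.0, 0.3, 1.2] [0.0, 0.3, 1.2] [0.0, 0.3, 1.2]
```

Lower gently until contact, then open.

Request:
play_rows(increments=[[0,0,0,1.5,0,0,0],[0,0,0,1.5,0,0,0],[0,0,0,1.5,0,0,0],[0,0,0,0,0,0,0],[0,0,0,0,0,0,0],[0,0,0,0,0,0,0],[0,0,0,0,0,0,0],[0,0,0,0,0,0,0]])

```text
clock: 7.2
tool_pos: [0.6046, 0.2548, 0.0206]
eef_rot: [0.781, 0.624, -0.002, -0.001]
contact_force: [1.2, 0.5, -0.9]
opening: 0.397
```

Request:
play_rows(increments=[[0,0,0,1.2,0,0,0],[0,0,0,0.8,0,0,0],[0,0,0,0,0,0,0],[0.6,0,0,0,0,0,0],[0.7,0,0,0,0,0,0],[0.7,0,0,0,0,0,0],[0.7,0,0,-20,0,0,0],[0.7,0,0,-40,0,0,0]])

```text
clock: 8.2
tool_pos: [0.6036, 0.2543, 0.0797]
eef_rot: [0.781, 0.624, -0.005, -0.001]
contact_force: [0.2, 0.0, 0.4]
opening: 0.698
```

```bash
python3 plan.py 449.5 86.1 130 36.5 4; echo; python3 plan.py 449.5 86.1 130 36.5 8
```

```text
pos [603.6 254.3  79.7] yaw 77.3 open 0.698 F [0.2 0.  0.4] t 8.2 q7 0.59
first [-49.6 -28.4 -12.1] dist 234.0 w/row [-0.0012  0.0021  0.1779]
[-49.6, -28.4, -12.1] [-53.8, -19.2, -12.2] [-56.3, -9.3, -12.3] [-57.0, 0.8, -12.5] 

pos [603.6 254.3  79.7] yaw 77.3 open 0.698 F [0.2 0.  0.4] t 8.2 q7 0.59
first [-24.8 -14.2  -6. ] dist 234.0 w/row [-0.0006  0.0011  0.0889]
[-24.8, -14.2, -6.0] [-25.9, -11.9, -6.1] [-26.9, -9.6, -6.1] [-27.6, -7.1, -6.1] [-28.2, -4.7, -6.2] [-28.5, -2.1, -6.2] [-28.5, 0.4, -6.2] [-28.4, 2.9, -6.3]
```

Request:
play_rows(increments=[[0.8,-20,-12,-25,0,0,0.08],[0.85,-26,-12,-15,0,0,0.09],[0.85,-28,-10,-5,0,0,0.09],[0.85,-30,-7,-3,0,0,0.09],[0.85,-30,-5,-2,0,0,0.09],[0.85,-30,-2,0,0,0,0.09],[0.85,-28,0.5,0,0,0,0.09],[0.85,-26,3,0,0,0,0.09]])

```text
clock: 9.2
tool_pos: [0.4531, 0.0881, 0.1455]
eef_rot: [0.953, 0.304, 0.009, -0.002]
contact_force: [-0.7, -0.3, 0.6]
opening: 0.849
```

```bash
python3 plan.py 449.5 86.1 115 36.5 1;python3 - <<'E'
from h import *
n="side"; im=r.snapshot(n)[:,:,::-1]
cv2.imwrite("pics/a2.png",im[200:340,200:440].repeat(3,0).repeat(3,1))
E
```

```text
pos [453.1  88.1 145.5] yaw 35.4 open 0.849 F [-0.7 -0.3  0.6] t 9.2 q7 0.18
first [-4.6 -0.5 30.4] dist 31.0 w/row [ 0.002  -0.0175 -0.0199]
[-4.6, -0.5, 30.4]
```

View pics/a2.png

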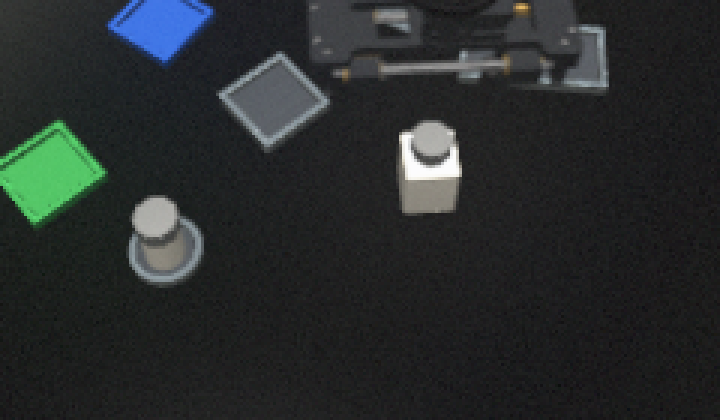

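Request:
play_rows(increments=[[0.85,-4.6,-0.5,25,0.002,-0.0175,-0.02],[0.85,0,0,0,0,0,0],[0.85,0,0,0,0,0,0],[0.85,0,0,0,0,0,0],[0.85,0,0,20,0,0,0],[0.85,0,0,20,0,0,0],[0.85,0,0,0,0,0,0],[0.85,0,0,0,0,0,0]])

```text
clock: 10.25
tool_pos: [0.4522, 0.0858, 0.0857]
eef_rot: [0.95, 0.312, 0.005, 0.0]
contact_force: [-0.3, 0.2, 0.4]
opening: 0.85
```

```bash
python3 plan.py 449.5 86.1 33 36.5 1
```

```text
pos [452.2  85.8  85.7] yaw 36.4 open 0.85 F [-0.3  0.2  0.4] t 10.25 q7 0.17
first [-2.5 -2.  52.7] dist 53.0 w/row [ 0.0038 -0.0088 -0.0019]
[-2.5, -2.0, 52.7]
```

Request:
play_rows(increments=[[0.85,-2.5,-2,12,0.004,-0.009,0],[0.85,0,0,20,0,0,0],[0.85,0,0,15,0,0,0],[0.85,0,0,4,0,0,0],[0.85,0,0,0,0,0,0],[0.85,0,0,0,0,0,0],[0.85,0,0,0,0,0,0],[0.85,0,0,0,0,0,0]])

```text
clock: 11.25
tool_pos: [0.451, 0.0868, 0.0351]
eef_rot: [0.95, 0.312, 0.002, -0.0]
contact_force: [0.8, 0.3, 0.3]
opening: 0.851
```

```bash
python3 plan.py 449.5 86.1 33 36.5 1
```

```text
pos [451.   86.8  35.1] yaw 36.4 open 0.851 F [0.8 0.3 0.3] t 11.25 q7 0.16
first [-1.6 -0.3  2.1] dist 3.0 w/row [ 0.0009 -0.0045 -0.002 ]
[-1.6, -0.3, 2.1]
```

Close and lift.

Request:
play_rows(increments=[[0.7,-1.6,-0.3,1,0,-0.004,0],[0.55,0,0,0,0,0,0],[0,0,0,0,0,0,0],[0,0,0,0,0,0,0],[0,0,0,0,0,0,0],[0,0,0,-10,0,0,0],[0,0,0,-20,0,0,0],[0,0,0,-20,0,0,0]], grip_force=18)

```text
clock: 12.25
tool_pos: [0.4483, 0.0858, 0.0854]
eef_rot: [0.95, 0.312, -0.001, 0.0]
contact_force: [-0.0, -0.0, -0.9]
opening: 0.52
```

```bash
python3 plan.py 613 84.2 90 72.5 6
```

```text
pos [448.3  85.8  85.4] yaw 36.4 open 0.52 F [-0.  -0.  -0.9] t 12.25 q7 0.16
first [21.9 16.5 -0.8] dist 165.0 w/row [-1.00e-04  5.00e-04 -1.05e-01]
[21.9, 16.5, -0.8] [20.1, 18.7, -0.8] [18.0, 20.7, -0.8] [15.7, 22.5, -0.8] [13.3, 24.0, -0.8] [10.7, 25.3, -0.8]
```

Request:
play_rows(increments=[[0,22,16,0,0,0,-0.1],[0,20,19,0,0,0,-0.105],[0,18,21,0,0,0,-0.105],[0,16,22,0,0,0,-0.105],[0,13,24,0,0,0,-0.105],[0,10,23,0,0,0,-0.105],[0,0,0,0,0,0,0],[0,0,0,0,0,0,0]])

```text
clock: 13.25
tool_pos: [0.6112, 0.0825, 0.0906]
eef_rot: [0.803, 0.596, -0.003, 0.001]
contact_force: [-0.2, 0.2, -0.6]
opening: 0.52
```

```bash
python3 plan.py 613 84.2 39 72.5 1
```

```text
pos [611.2  82.5  90.6] yaw 73.2 open 0.52 F [-0.2  0.2 -0.6] t 13.25 q7 0.7
first [ 2.4  1.4 51.6] dist 52.0 w/row [-0.0024  0.0068  0.0126]
[2.4, 1.4, 51.6]
```

Request:
play_rows(increments=[[0,2.4,1.4,10,-0.002,0.007,0.012],[0,0,0,14,0,0,0],[0,0,0,14,0,0,0],[0,0,0,8,0,0,0],[0,0,0,0,0,0,0],[0,0,0,0,0,0,0],[0,0,0,0,0,0,0],[0,0,0,0,0,0,0]])

```text
clock: 14.25
tool_pos: [0.6102, 0.0848, 0.0411]
eef_rot: [0.806, 0.591, -0.002, -0.001]
contact_force: [0.3, -0.7, -1.6]
opening: 0.521
```

```bash
python3 plan.py 613 84.2 38 72.5 1
```

```text
pos [610.2  84.8  41.1] yaw 72.5 open 0.521 F [ 0.3 -0.7 -1.6] t 14.25 q7 0.66
first [0.3 2.8 3. ] dist 4.0 w/row [-0.0033  0.0017  0.0001]
[0.3, 2.8, 3.0]
```

Request:
play_rows(increments=[[0,0.3,2,1,0,0,0],[0,0,0,1,0,0,0],[0,0,0,1,0,0,0],[0,0,0,1,0,0,0],[0,0,0,0,0,0,0],[0,0,0,0,0,0,0],[0,0,0,0,0,0,0],[0,0,0,0,0,0,0]])

```text
clock: 15.25
tool_pos: [0.6128, 0.0845, 0.0385]
eef_rot: [0.806, 0.591, -0.001, -0.0]
contact_force: [-0.4, -0.2, 0.6]
opening: 0.521
```

Request:
play_rows(increments=[[0.7,0,0,0,0,0,0],[0.85,0,0,0,0,0,0],[0.85,0,0,0,0,0,0],[0.85,0,0,-15,0,0,0],[0.85,0,0,-30,0,0,0],[0.85,0,0,-40,0,0,0],[0.85,0,0,-20,0,0,0],[0.85,0,0,0,0,0,0]])

```text
clock: 16.25
tool_pos: [0.6139, 0.0849, 0.1503]
eef_rot: [0.806, 0.591, 0.0, 0.0]
contact_force: [0.5, -1.0, -0.7]
opening: 0.846
```

```bash
python3 plan.py 438.9 -274 120 98.3 8
```

```text
pos [613.9  84.9 150.3] yaw 72.5 open 0.846 F [ 0.5 -1.  -0.7] t 16.25 q7 0.72
first [-49.4  -7.4   3.8] dist 400.0 w/row [ 0.0001 -0.     -0.0563]
[-49.4, -7.4, 3.8] [-48.9, -10.1, 3.8] [-48.2, -12.9, 3.8] [-47.4, -15.6, 3.8] [-46.5, -18.2, 3.8] [-45.4, -20.8, 3.8] [-44.1, -23.3, 3.8] [-42.8, -25.8, 3.8]
```

Request:
play_rows(increments=[[0.8,-49,-7,4,0,0,-0.056],[0.8,-49,-10,4,0,0,-0.056],[0.8,-48,-13,4,0,0,-0.056],[0.8,-47,-16,4,0,0,-0.056],[0.8,-47,-18,4,0,0,-0.056],[0.8,-45,-21,4,0,0,-0.056],[0.8,-44,-23,4,0,0,-0.056],[0.8,-42,-25,4,0,0,-0.056]])

```text
clock: 17.25
tool_pos: [0.4383, -0.2781, 0.1128]
eef_rot: [0.645, 0.764, 0.002, -0.002]
contact_force: [1.1, -0.2, 0.5]
opening: 0.8
```

```bash
python3 plan.py 438.9 -274 80 98.3 1
python3 - <<'E'
from h import *
n="side"; im=r.snapshot(n)[:,:,::-1]
cv2.imwrite("pics/a3.png",im[180:340,200:440].repeat(3,0).repeat(3,1))
E
```

```text
pos [ 438.3 -278.1  112.8] yaw 99.6 open 0.8 F [ 1.1 -0.2  0.5] t 17.25 q7 1.55
first [ 3.7  1.2 32.8] dist 33.0 w/row [ 0.0008 -0.0058  0.0227]
[3.7, 1.2, 32.8]
```

View pics/a3.png

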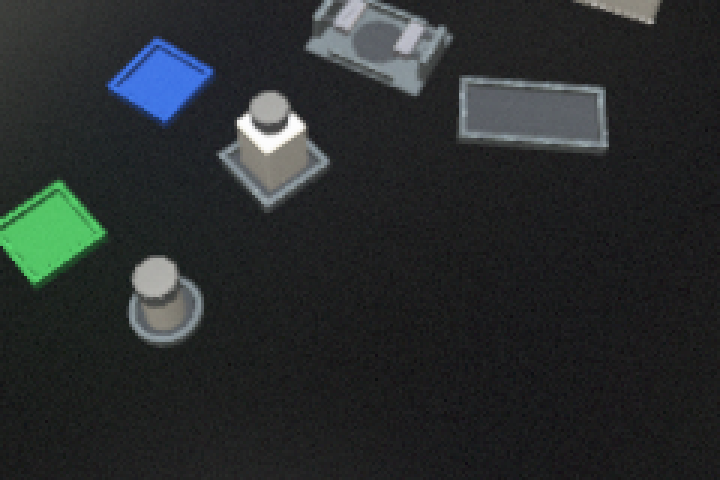

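Request:
play_rows(increments=[[0.8,3.7,1.2,20,0,-0.006,0.023],[0.8,0,0,18,0,0,0],[0.8,0,0,0,0,0,0],[0.8,0,0,0,0,0,0],[0.8,0,0,0,0,0,0],[0.8,0,0,0,0,0,0],[0.8,0,0,0,0,0,0],[0.8,0,0,0,0,0,0]])

```text
clock: 18.3
tool_pos: [0.4312, -0.2849, 0.0728]
eef_rot: [0.661, 0.751, -0.004, -0.001]
contact_force: [-1.0, 0.2, 0.1]
opening: 0.799
```

```bash
python3 plan.py 438.9 -274 20 98.3 1
```

```text
pos [ 431.2 -284.9   72.8] yaw 97.3 open 0.799 F [-1.   0.2  0.1] t 18.3 q7 1.46
first [10.1  9.4 52.7] dist 54.0 w/row [-0.0072  0.0049 -0.0171]
[10.1, 9.4, 52.7]
```

Request:
play_rows(increments=[[0.8,10.1,9.4,2,-0.007,0.005,-0.017],[0.8,0,0,0,0,0,0],[0.8,0,0,0,0,0,0],[0.8,0,0,0,0,0,0],[0.8,0,0,16,0,0,0],[0.8,0,0,18,0,0,0],[0.8,0,0,0,0,0,0],[0.8,0,0,0,0,0,0]])

```text
clock: 19.3
tool_pos: [0.4403, -0.2735, 0.0365]
eef_rot: [0.654, 0.757, 0.0, 0.001]
contact_force: [0.3, -1.1, 0.2]
opening: 0.802
```

```bash
python3 plan.py 438.9 -274 20 98.3 1
```

```text
pos [ 440.3 -273.5   36.5] yaw 98.3 open 0.802 F [ 0.3 -1.1  0.2] t 19.3 q7 1.4
first [-0.3 -1.5 16.5] dist 17.0 w/row [0.0013 0.0005 0.0006]
[-0.3, -1.5, 16.5]
```

Request:
play_rows(increments=[[0.8,-0.3,-1.5,15,0,0,0],[0.6,0,0,0,0,0,0],[0.4,0,0,0,0,0,0],[0,0,0,0,0,0,0],[0,0,0,0,0,0,0],[0,0,0,0,0,0,0],[0,0,0,-10,0,0,0],[0,0,0,-15,0,0,0]], grip_force=15)

```text
clock: 20.3
tool_pos: [0.4396, -0.2746, 0.0499]
eef_rot: [0.654, 0.756, 0.001, 0.002]
contact_force: [-0.4, 0.7, -0.8]
opening: 0.471
```

```bash
python3 plan.py 434.3 -90 75 117 7
```

```text
pos [ 439.6 -274.6   49.9] yaw 98.3 open 0.471 F [-0.4  0.7 -0.8] t 20.3 q7 1.42
first [26.2  3.1 -3.6] dist 186.0 w/row [ 0.0004  0.0004 -0.0466]
[26.2, 3.1, -3.6] [26.0, 4.3, -3.6] [25.8, 5.5, -3.6] [25.5, 6.7, -3.6] [25.2, 7.9, -3.6] [24.8, 9.0, -3.6] [24.3, 10.2, -3.6]
```

Request:
play_rows(increments=[[0,12,2,-15,0,0,-0.03],[0,26,4,-8,0,0,-0.047],[0,27,5,-2,0,0,-0.047],[0,27,6,0,0,0,-0.047],[0,27,7,0,0,0,-0.047],[0,26,8,0,0,0,-0.047],[0,22,8,0,0,0,-0.04],[0,10,4,0,0,0,-0.02]])

```text
clock: 21.3
tool_pos: [0.4311, -0.0815, 0.0821]
eef_rot: [0.514, 0.858, 0.004, 0.005]
contact_force: [0.2, -0.3, -1.1]
opening: 0.477
```

Request:
play_rows(increments=[[0,0,0,0,0,0,0],[0,0,0,0,0,0,0],[0,0,0,0,0,0,0],[0,0,0,0,0,0,0],[0,0,0,0,0,0,0],[0,0,0,0,0,0,0],[0,0,0,0,0,0,0],[0,0,0,0,0,0,0]])

```text
clock: 22.3
tool_pos: [0.431, -0.0842, 0.0825]
eef_rot: [0.516, 0.857, 0.003, 0.006]
contact_force: [0.1, -0.2, -1.7]
opening: 0.476
```

```bash
python3 plan.py 434.3 -90 28 117 1
python3 - <<'E'
from h import *
for n in("top","side"):
    im=r.snapshot(n)[:,:,::-1]; u,v=proj(n,[[.434,-.09,.05]])[0].astype(int)
    cv2.imwrite(f"pics/t1{n}.png",cv2.resize(im[max(v-50,0):v+50,u-60:u+60],(600,500),interpolation=cv2.INTER_CUBIC))
E
```

```text
pos [431.  -84.2  82.5] yaw 117.9 open 0.476 F [ 0.1 -0.2 -1.7] t 22.3 q7 1.2
first [-6.3 -0.4 54.6] dist 55.0 w/row [0.0106 0.0072 0.0153]
[-6.3, -0.4, 54.6]
```

View pics/t1side.png

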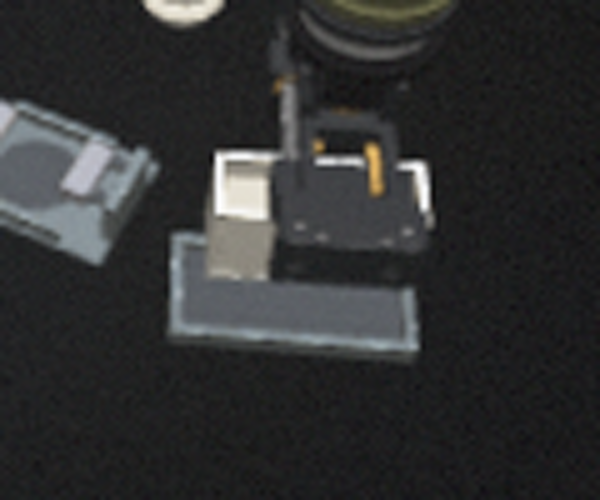

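Run:
```python
from h import *
u0,v0=proj('side',[[.434,-.09,.05]])[0].astype(int)
a=np.deg2rad(27.9); ex=np.array([np.cos(a),np.sin(a),0]); ey=np.array([-ex[1],ex[0],0]); c=np.array([.431,-.0842,.0825-.021+.056])
for sx in(-1,1):
  for sy in(-1,1):
    for z in (0,-.056):
      p=c+sx*.055*ex+sy*.021*ey+[0,0,z]; q=proj('side',[p])[0]; print(sx,sy,z,((q-[u0-60,v0-50])*5).round(0))
```

```text
-1 -1 0 [423. 158.]
-1 -1 -0.056 [403. 223.]
-1 1 0 [429. 221.]
-1 1 -0.056 [408. 285.]
1 -1 0 [214. 146.]
1 -1 -0.056 [203. 211.]
1 1 0 [214. 209.]
1 1 -0.056 [203. 272.]
```

Request:
play_rows(increments=[[0,-6,-0.4,10,0.01,0.007,0.015],[0,0,0,12,0,0,0],[0,0,0,12,0,0,0],[0,0,0,10,0,0,0],[0,0,0,4,0,0,0],[0,0,0,0,0,0,0],[0,0,0,0,0,0,0],[0,0,0,0,0,0,0]])

```text
clock: 23.4
tool_pos: [0.4357, -0.0925, 0.0297]
eef_rot: [0.525, 0.851, -0.001, -0.0]
contact_force: [-0.8, 0.2, -1.0]
opening: 0.476
```

```bash
python3 plan.py 434.3 -90 25 117 1
```

```text
pos [435.7 -92.5  29.7] yaw 116.7 open 0.476 F [-0.8  0.2 -1. ] t 23.4 q7 0.99
first [ 2.8 -0.2  4.7] dist 5.0 w/row [-0.0013  0.0001 -0.0051]
[2.8, -0.2, 4.7]
```

Request:
play_rows(increments=[[0,2.5,0,1.2,0,0,-0.005],[0,0,0,1.2,0,0,0],[0,0,0,1,0,0,0],[0,0,0,0,0,0,0],[0,0,0,0,0,0,0],[0,0,0,0,0,0,0],[0,0,0,0,0,0,0],[0,0,0,0,0,0,0]])

```text
clock: 24.4
tool_pos: [0.4352, -0.0904, 0.0283]
eef_rot: [0.523, 0.852, 0.001, 0.001]
contact_force: [-0.8, -1.0, -0.4]
opening: 0.478
```

Request:
play_rows(increments=[[0,0,0,1.2,0,0,0],[0,0,0,1.2,0,0,0],[0,0,0,1.2,0,0,0],[0,0,0,0,0,0,0],[0,0,0,0,0,0,0],[0,0,0,0,0,0,0],[0,0,0,0,0,0,0],[0,0,0,0,0,0,0]])

```text
clock: 25.4
tool_pos: [0.4354, -0.0905, 0.0278]
eef_rot: [0.523, 0.853, 0.001, 0.003]
contact_force: [0.8, 0.6, 2.7]
opening: 0.474
```

Request:
play_rows(increments=[[0.6,0,0,0,0,0,0],[0.7,0,0,0,0,0,0],[0.7,0,0,0,0,0,0],[0.7,0,0,-15,0,0,0],[0.7,0,0,-30,0,0,0],[0.7,0,0,-45,0,0,0],[0.7,0,0,-45,0,0,0],[0.7,0,0,-10,0,0,0]])

```text
clock: 26.4
tool_pos: [0.4335, -0.0901, 0.1747]
eef_rot: [0.522, 0.853, -0.0, 0.001]
contact_force: [0.7, 0.6, -0.3]
opening: 0.703
```

```bash
python3 plan.py 602.2 -267.7 165 94 7
```

```text
pos [433.5 -90.1 174.7] yaw 117.1 open 0.703 F [ 0.7  0.6 -0.3] t 26.4 q7 1.35
first [-33.6   9.9   1.5] dist 245.0 w/row [0.0001 0.0003 0.0576]
[-33.6, 9.9, 1.5] [-32.9, 11.8, 1.4] [-32.2, 13.7, 1.4] [-31.4, 15.5, 1.4] [-30.4, 17.3, 1.4] [-29.4, 19.0, 1.4] [-28.2, 20.7, 1.4]
```

Request:
play_rows(increments=[[0.68,-25,8,0,0,0,0.05],[0.68,-33,12,0,0,0,0.058],[0.68,-32,14,0,0,0,0.058],[0.68,-31,15,0,0,0,0.058],[0.68,-30,17,0,0,0,0.058],[0.68,-29,19,0,0,0,0.058],[0.68,-22,16,0,0,0,0.05],[0.68,-8,7,0,0,0,0.01]])

```text
clock: 27.4
tool_pos: [0.5976, -0.2678, 0.166]
eef_rot: [0.685, 0.729, -0.007, -0.003]
contact_force: [0.0, 0.8, 0.7]
opening: 0.685
```

Request:
play_rows(increments=[[0.68,0,0,0,0,0,0],[0.68,0,0,0,0,0,0],[0.68,0,0,0,0,0,0],[0.68,0,0,0,0,0,0],[0.68,0,0,0,0,0,0],[0.68,0,0,0,0,0,0],[0.68,0,0,0,0,0,0],[0.68,0,0,0,0,0,0]])

```text
clock: 28.4
tool_pos: [0.5953, -0.2648, 0.1651]
eef_rot: [0.683, 0.731, -0.008, -0.004]
contact_force: [0.3, -0.2, -0.0]
opening: 0.681
```

```bash
python3 plan.py 602.2 -267.7 125 94 1
python3 - <<'E'
from h import *
for n in("top","side"):
    im=r.snapshot(n)[:,:,::-1]
    cv2.imwrite(f"pics/b1{n}.png",im)
E
```

```text
pos [ 595.3 -264.8  165.1] yaw 93.9 open 0.681 F [ 0.3 -0.2 -0. ] t 28.4 q7 1.5
first [-3.2  7.4 40. ] dist 41.0 w/row [-0.0171  0.0041 -0.0022]
[-3.2, 7.4, 40.0]
```

View pics/b1side.png

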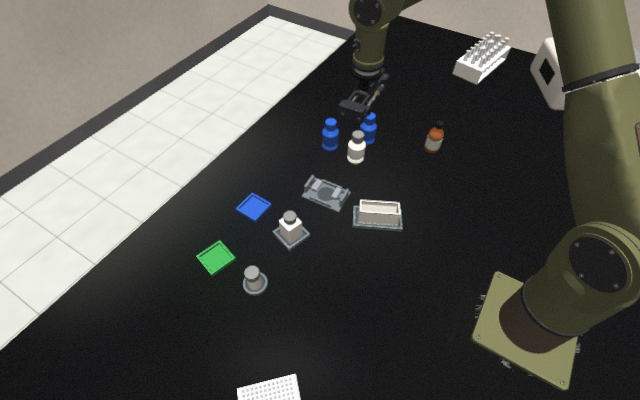

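Request:
play_rows(increments=[[0.68,-3,7.4,20,-0.017,0.004,0],[0.68,0,0,20,0,0,0],[0.68,0,0,0,0,0,0],[0.68,0,0,0,0,0,0],[0.68,0,0,0,0,0,0],[0.68,0,0,0,0,0,0],[0.68,0,0,0,0,0,0],[0.68,0,0,0,0,0,0]])

```text
clock: 29.5
tool_pos: [0.6038, -0.2672, 0.1257]
eef_rot: [0.683, 0.731, 0.001, 0.001]
contact_force: [0.4, 0.3, 0.3]
opening: 0.681
```

```bash
python3 plan.py 602.2 -267.7 78 94 1
```

```text
pos [ 603.8 -267.2  125.7] yaw 93.9 open 0.681 F [0.4 0.3 0.3] t 29.5 q7 1.48
first [-0.4 -1.7 47.7] dist 48.0 w/row [ 0.0027  0.0011 -0.002 ]
[-0.4, -1.7, 47.7]
```

Request:
play_rows(increments=[[0.68,-0.4,-1.7,15,0.003,0,0],[0.68,0,0,18,0,0,0],[0.68,0,0,12,0,0,0],[0.68,0,0,2,0,0,0],[0.68,0,0,0,0,0,0],[0.68,0,0,0,0,0,0],[0.68,0,0,0,0,0,0],[0.68,0,0,0,0,0,0]])

```text
clock: 30.5
tool_pos: [0.6019, -0.2677, 0.075]
eef_rot: [0.683, 0.731, -0.001, -0.0]
contact_force: [0.8, -0.9, 0.0]
opening: 0.682
```

```bash
python3 plan.py 602.2 -267.7 78 94 1
```

```text
pos [ 601.9 -267.7   75. ] yaw 93.9 open 0.682 F [ 0.8 -0.9  0. ] t 30.5 q7 1.44
first [-0.   0.3 -3. ] dist 3.0 w/row [-0.0009  0.0008 -0.0019]
[-0.0, 0.3, -3.0]
```

Request:
play_rows(increments=[[0.55,0,0.3,-2,0,0,0],[0.4,0,0,0,0,0,0],[0,0,0,0,0,0,0],[0,0,0,0,0,0,0],[0,0,0,0,0,0,0],[0,0,0,-10,0,0,0],[0,0,0,-20,0,0,0],[0,0,0,-20,0,0,0]], grip_force=50)

```text
clock: 31.5
tool_pos: [0.6012, -0.2675, 0.129]
eef_rot: [0.683, 0.731, -0.001, -0.001]
contact_force: [-0.8, -0.2, -1.6]
opening: 0.391
```

Request:
play_rows(increments=[[0,0,0,-20,0,0,0],[0,0,0,-3,0,0,0],[0,0,0,0,0,0,0],[0,0,0,0,0,0,0],[0,0,0,0,0,0,0],[0,0,0,0,0,0,0],[0,0,0,0,0,0,0],[0,0,0,0,0,0,0]])

```text
clock: 32.5
tool_pos: [0.6015, -0.2675, 0.1549]
eef_rot: [0.683, 0.731, -0.001, -0.001]
contact_force: [0.1, -0.7, -2.2]
opening: 0.392
```

```bash
python3 plan.py 605.4 -91.4 150 94 7
python3 - <<'E'
from h import *
im=r.snapshot("side")[:,:,::-1]; cv2.imwrite("pics/b2.png",cv2.resize(im[60:220,280:480],(750,600),interpolation=cv2.INTER_CUBIC))
E
```

```text
pos [ 601.5 -267.5  154.9] yaw 93.9 open 0.392 F [ 0.1 -0.7 -2.2] t 32.5 q7 1.5
first [25.1  2.3  0.7] dist 176.0 w/row [-0.0003  0.0001 -0.0002]
[25.1, 2.3, 0.7] [25.1, 2.3, 0.7] [25.1, 2.3, 0.7] [25.1, 2.3, 0.7] [25.1, 2.3, 0.7] [25.1, 2.3, 0.7] [25.1, 2.3, 0.7]
```

View pics/b2.png

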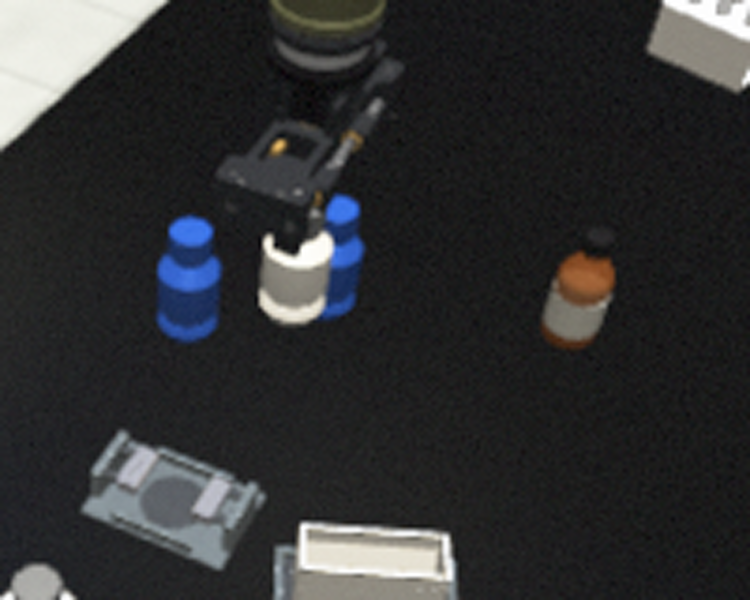

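Request:
play_rows(increments=[[0,10,1,0,0,0,0],[0,20,2,0,0,0,0],[0,25,2,0,0,0,0],[0,27,2,0,0,0,0],[0,27,2,0,0,0,0],[0,25,2,0,0,0,0],[0,20,2,0,0,0,0],[0,10,1,0,0,0,0]])

```text
clock: 33.55
tool_pos: [0.6039, -0.0865, 0.1561]
eef_rot: [0.68, 0.733, 0.001, -0.002]
contact_force: [-0.1, 0.2, -1.5]
opening: 0.392
```

Request:
play_rows(increments=[[0,0,0,0,0,0,0],[0,0,0,0,0,0,0],[0,0,0,0,0,0,0],[0,0,0,0,0,0,0],[0,0,0,0,0,0,0],[0,0,0,0,0,0,0],[0,0,0,0,0,0,0],[0,0,0,0,0,0,0]])

```text
clock: 34.55
tool_pos: [0.6037, -0.0901, 0.1557]
eef_rot: [0.682, 0.732, 0.0, -0.001]
contact_force: [0.2, -0.0, -1.6]
opening: 0.389
```

```bash
python3 plan.py 605.4 -91.4 120 94 1
```

```text
pos [603.7 -90.1 155.7] yaw 94.0 open 0.389 F [ 0.2 -0.  -1.6] t 34.55 q7 1.19
first [-1.5  1.6 35.7] dist 36.0 w/row [-0.0013 -0.0021  0.0008]
[-1.5, 1.6, 35.7]
```

Request:
play_rows(increments=[[0,-1.5,1.6,10,0,-0.002,0],[0,0,0,15,0,0,0],[0,0,0,12,0,0,0],[0,0,0,4,0,0,0],[0,0,0,0,0,0,0],[0,0,0,0,0,0,0],[0,0,0,0,0,0,0],[0,0,0,0,0,0,0]])

```text
clock: 35.55
tool_pos: [0.6055, -0.0913, 0.1115]
eef_rot: [0.682, 0.732, -0.001, -0.001]
contact_force: [0.0, -1.4, -1.2]
opening: 0.389
```

```bash
python3 plan.py 605.4 -91.4 100 94 1
python3 - <<'E'
from h import *
im=r.snapshot("side")[:,:,::-1]; cv2.imwrite("pics/b3.png",cv2.resize(im[120:240,240:400],(800,600),interpolation=cv2.INTER_CUBIC))
E
```

```text
pos [605.5 -91.3 111.5] yaw 94.1 open 0.389 F [ 0.  -1.4 -1.2] t 35.55 q7 1.16
first [-0.1 -0.1 11.5] dist 11.0 w/row [-0.0016 -0.0002  0.0012]
[-0.1, -0.1, 11.5]
```

View pics/b3.png

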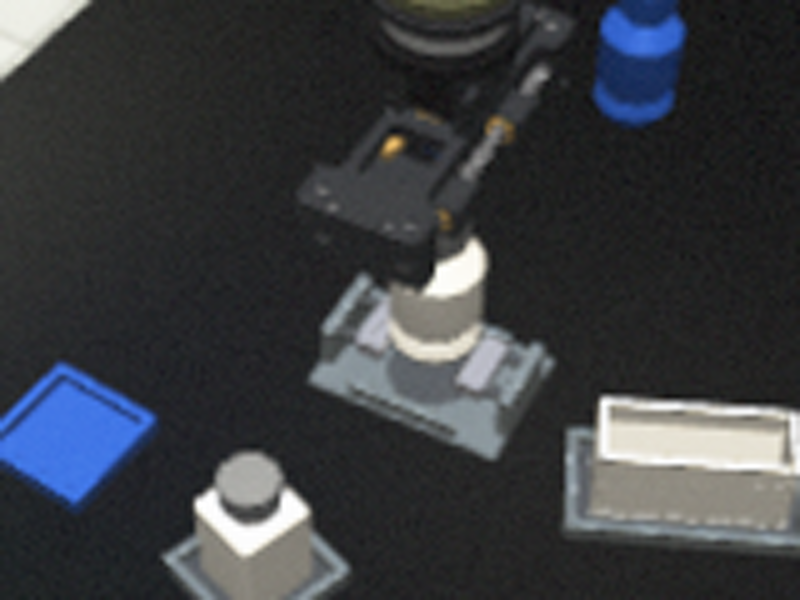

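Request:
play_rows(increments=[[0,0,0,4,0,0,0],[0,0,0,4,0,0,0],[0,0,0,4,0,0,0],[0,0,0,4,0,0,0],[0,0,0,4,0,0,0],[0,0,0,4,0,0,0],[0,0,0,4,0,0,0],[0,0,0,4,0,0,0]], grip_force=60)

```text
clock: 36.6
tool_pos: [0.608, -0.0911, 0.0821]
eef_rot: [0.682, 0.732, 0.001, 0.002]
contact_force: [-1.2, 0.2, 1.0]
opening: 0.391
```

```bash
python3 plan.py 605.4 -91.4 80 94 1
```

```text
pos [608.  -91.1  82.1] yaw 94.1 open 0.391 F [-1.2  0.2  1. ] t 36.6 q7 1.12
first [-0.1 -2.7  2.1] dist 3.0 w/row [0.0043 0.0018 0.001 ]
[-0.1, -2.7, 2.1]
```

Request:
play_rows(increments=[[0,0,0,3,0,0,0],[0,0,0,3,0,0,0],[0,0,0,3,0,0,0],[0,0,0,3,0,0,0],[0,0,0,0,0,0,0],[0,0,0,0,0,0,0],[0,0,0,0,0,0,0],[0,0,0,0,0,0,0]])

```text
clock: 37.6
tool_pos: [0.6084, -0.0907, 0.0819]
eef_rot: [0.682, 0.731, -0.0, 0.005]
contact_force: [-3.0, 0.1, 4.3]
opening: 0.393
```

```bash
python3 plan.py 605.4 -91.4 80 94 1
python3 - <<'E'
from h import *
im=r.snapshot("side")[:,:,::-1]; cv2.imwrite("pics/b4.png",cv2.resize(im[120:240,240:400],(800,600),interpolation=cv2.INTER_CUBIC))
E
```

```text
pos [608.4 -90.7  81.9] yaw 94.0 open 0.393 F [-3.   0.1  4.3] t 37.6 q7 1.11
first [-0.4 -3.1  1.9] dist 4.0 w/row [0.0075 0.0081 0.0001]
[-0.4, -3.1, 1.9]
```

View pics/b4.png

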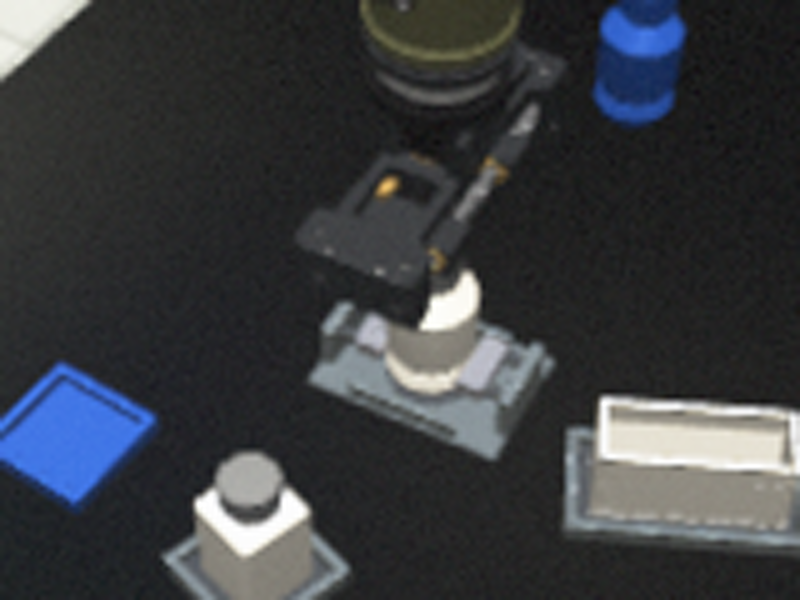

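Request:
play_rows(increments=[[0,0,-2.5,0,0.007,0.004,0],[0,0,0,2,0,0,0],[0,0,0,0,0,0,0],[0.5,0,0,0,0,0,0],[0.65,0,0,0,0,0,0],[0.65,0,0,0,0,0,0],[0.65,0,0,0,0,0,0],[0.65,0,0,0,0,0,0]])

```text
clock: 38.65
tool_pos: [0.6104, -0.0904, 0.0814]
eef_rot: [0.682, 0.731, 0.002, 0.004]
contact_force: [-0.1, 0.2, 0.2]
opening: 0.648
```

```bash
python3 plan.py 605.4 -91.4 150 94 1
```

```text
pos [610.4 -90.4  81.4] yaw 94.0 open 0.648 F [-0.1  0.2  0.2] t 38.65 q7 1.12
first [ -0.9  -4.4 -68.6] dist 69.0 w/row [ 0.009   0.0025 -0.0006]
[-0.9, -4.4, -68.6]
```

Request:
play_rows(increments=[[0.65,0,0,-10,0,0,0],[0.65,0,0,-20,0,0,0],[0.65,0,0,-30,0,0,0],[0.65,0,0,-40,0,0,0],[0.65,0,0,-20,0,0,0],[0.65,30,0,0,0,0,0],[0.65,50,-20,0,0,0,0],[0.65,50,-20,0,0,0,0]])

```text
clock: 39.65
tool_pos: [0.5636, 0.0356, 0.2148]
eef_rot: [0.686, 0.728, 0.006, 0.009]
contact_force: [0.0, 0.6, 0.6]
opening: 0.65
```

Request:
play_rows(increments=[[0.65,50,-50,0,0,0,0],[0.65,50,-50,0,0,0,0],[0.65,50,-50,0,0,0,0],[0.65,50,-30,0,0,0,0],[0.65,30,0,0,0,0,0],[0.65,20,0,0,0,0,0],[0.65,0,0,0,0,0,0],[0.65,0,0,0,0,0,0]])

```text
clock: 40.65
tool_pos: [0.3843, 0.2682, 0.2213]
eef_rot: [0.682, 0.731, 0.016, 0.012]
contact_force: [0.3, 0.3, 0.5]
opening: 0.65
```

Run:
```python
from h import *
for n in("top","side"):
    im=r.snapshot(n)[:,:,::-1]; cv2.imwrite(f"pics/f{n}.png",im)
t=cv2.imread('pics/ftop.png'); s=cv2.imread('pics/fside.png')
cv2.imwrite('pics/ft_crop.png',cv2.resize(t[120:300,200:440],(800,600),interpolation=cv2.INTER_CUBIC))
cv2.imwrite('pics/fs_crop.png',cv2.resize(s[110:335,190:470],(784,600),interpolation=cv2.INTER_CUBIC))
```

```text
(no output)
```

View pics/ft_crop.png

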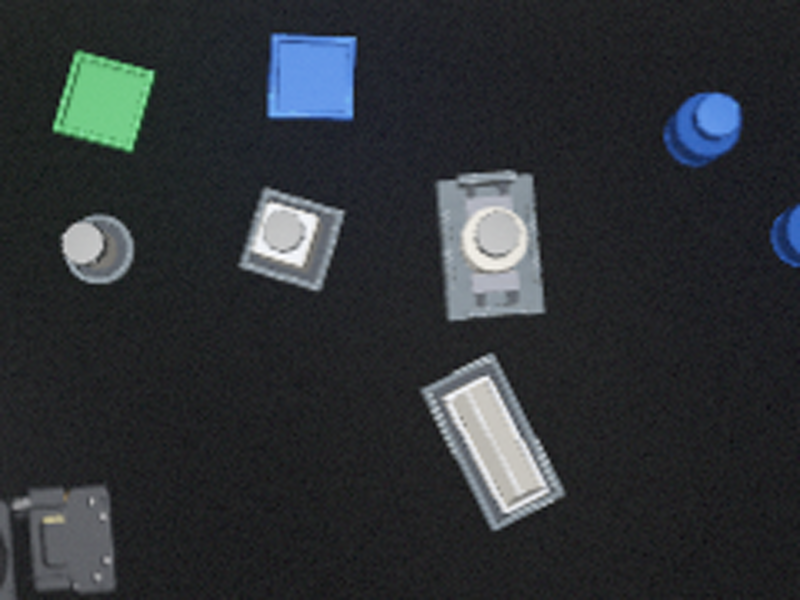

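View pics/fs_crop.png

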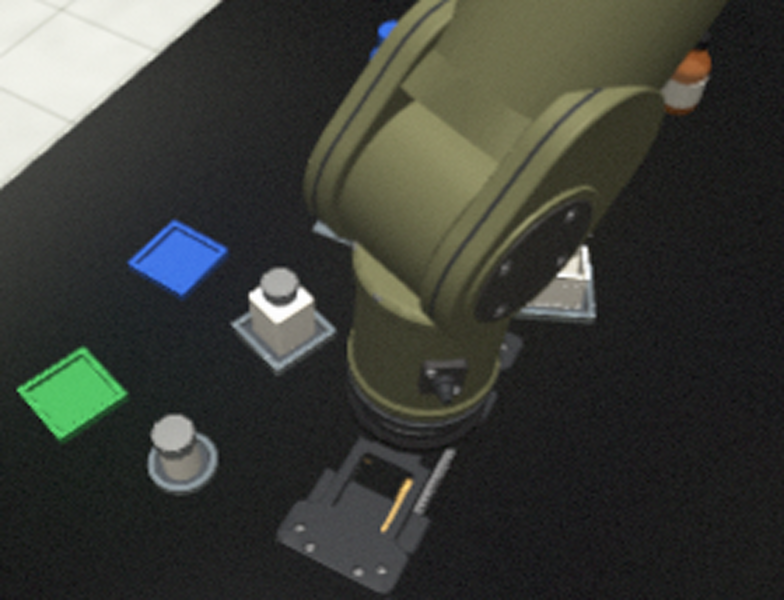

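```bash
python3 plan.py 200 560 240 94 8
```

```text
pos [384.4 268.  221.1] yaw 94.0 open 0.65 F [-0.2 -0.2 -0.5] t 40.75 q7 0.36
first [ 38.  -20.4  -3. ] dist 346.0 w/row [ 0.0049 -0.0006 -0.0001]
[38.0, -20.4, -3.0] [38.0, -20.4, -2.9] [38.0, -20.4, -2.8] [38.0, -20.4, -2.7] [38.0, -20.4, -2.7] [38.0, -20.4, -2.6] [38.0, -20.4, -2.5] [38.0, -20.4, -2.4]
```

Request:
play_rows(increments=[[0.65,38,-20,-3,0,0,0],[0.65,38,-20,-3,0,0,0],[0.65,38,-20,-3,0,0,0],[0.65,38,-20,-3,0,0,0],[0.65,38,-20,-3,0,0,0],[0.65,38,-20,-3,0,0,0],[0.65,38,-20,-3,0,0,0],[0.65,20,-10,0,0,0,0]])

```text
clock: 41.75
tool_pos: [0.2211, 0.5413, 0.2354]
eef_rot: [0.69, 0.723, 0.013, 0.016]
contact_force: [0.5, 0.6, 0.3]
opening: 0.65
```

```bash
cat > chk.py <<'E'
from meas import *
for n in("top","side"):
    im=r.snapshot(n)[:,:,::-1]; cv2.imwrite(f"pics/g{n}.png",im)
T=up(cv2.imread('pics/gtop.png')); S=up(cv2.imread('pics/gside.png'))
cv2.imwrite('pics/gs_crop.png',cv2.resize(cv2.imread('pics/gside.png')[130:280,210:410],(800,600),interpolation=cv2.INTER_CUBIC))
nom=dict(jar=(.605,.254,.070),sq=(.613,.084,.070),bot=(.6054,-.0914,.114),tr=(.4343,-.09,.06))
for cam,I in(('top',T),('side',S)):
  for k,f,L in(('jar',circ,(155,255)),('sq',rect,(160,255)),('bot',circ,(150,206)),('tr',rect,(155,255))):
    try:
      p=proj(cam,[nom[k]])[0]; print(cam,k,p.round(0),f(cam,comp(I,*L,p),nom[k][2]))
    except Exception as e: print(cam,k,e)
E
python3 chk.py
```

```text
top jar [225. 192.] (array([605.1, 254.6]), array([32.2, 33.8]))
top sq [285. 189.] (array([611.4,  85. ]), array([49.5, 46.5]), 72.4)
top bot [349. 189.] (array([605.6, -91.4]), array([35.5, 37.2]))
top tr [348. 253.] (array([434. , -90.8]), array([112.2,  45. ]), 27.4)
side jar [252. 272.] (array([605.9, 255.5]), array([31.2, 32.3]))
side sq [290. 220.] (array([622.8,  71.4]), array([29.3, 29.2]), 69.0)
side bot [327. 169.] (array([605.8, -90.6]), array([30.9, 31.4]))
side tr [380. 207.] (array([434.5, -90. ]), array([113.3,  45.9]), 27.2)
```

View pics/gs_crop.png

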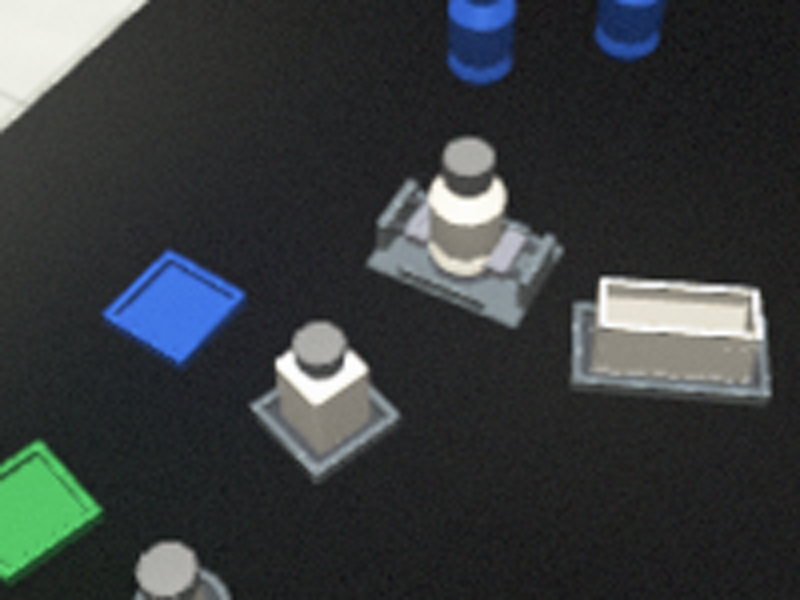

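```bash
python3 -c "
from plant import r
print(r.finish_job(), r.get_state()['clock'])"
```

```text
the job is handed in; nothing more can be done
the job is handed in; nothing more can be done
```

All four vessels are in their holders and the job is handed in, with the last logged clock reading about 42 s of the 104 s allowed. `finish_job` gives no verdict.

I gripped the jar, the square bottle and the trough on their sides and lowered each until it rested on its tray floor. I gripped the round bottle by its cap and pushed it down until it stopped moving.

Last camera checks:

| Vessel | Distance from holder's middle | Views that measured it |
|---|---|---|
| Jar | about 1 mm | top and side |
| Square bottle | about 2 mm | top only |
| Trough | about 1 mm | top and side |
| Round bottle | within about 1 mm | top and side |

- **Round bottle:** the two views agree to 1 mm when its cap top is taken at 114 mm, the height it has when fully home in the clip. It looked upright between the jaws.
- **Failed check:** the side-view reading for the square bottle came out about 16 mm off. The brightness mask most likely caught the grey cap rather than the white body. In the side picture the bottle stands flat inside its tray.
- **Odd reading:** while releasing the round bottle the tool read 3 to 5 mm off in x. The bottle itself measured centred afterwards.
- **Not measured at the end:** I never touched the well plate or the amber bottle, but did not re-measure their positions in the last pictures.

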